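# Release and draw out the slide dryer's drawer

### The arm

A 6-joint arm with a two-finger parallel gripper is mounted at the origin on a cart in front of the work surface, level with it; the furniture and walls round the work are solid. World frame = base frame: x ahead of the robot, y to its left, z up, the work surface at z = 0. Lengths are in mm, angles in rad, forces in N, time in s.
With the tool pointing down it reaches from about 275 to 725 mm from the base axis. Payload 5.6 kg.
Tool frame: the origin (TCP) lies where the fingers leave the gripper's body, on its centre line; the fingertips stand 73 mm ahead of it and the grasp point (between the pads) lies 54 mm ahead of it; z points along the fingers, y is the direction in which the jaws open and shut (so a half turn about z gives the same grasp; the last joint's range is limited). The gripper opens to 85 mm and grips with 20 to 120 N. Pads are 22 mm wide; open, the fingers measure 114 mm over their backs; the gripper's body (76 mm by 85 mm) begins 54 mm behind the grasp point. The pads swing forward as they close: fully open they stand 13 mm farther back than shut.
Start: joints at [-1.047, 0.255, 0.108, 0, -1.424, -0.285], TCP at [130.116, -534.381, 303.883] pointing down, gripper open.
Joint ranges: [-2.95, 2.95], [-1.21, 1.97], [-1.09, 1.5], [-2.87, 1.71], [-2.94, -0.07], [-3.05, 3.05]. Speed limits (rad/s): [2.57, 2.57, 3.14, 3.14, 3.14, 3.14].

### API

Orientations are given as a unit quaternion [w, x, y, z].
In Python, from rig import robot gives the robot as it stands. The module is installed in compiled form; this text tells all that it offers.
- The arm moves only by the tool apply_moves, never from a script. Its argument "rows" is a list of rows, each a list of 6 numbers: the shift along the tool's x, y, z in cm, then the turn, a rotation vector about the tool's x, y, z in units of 6 degrees (1.0 is 6 degrees). A call has 1 to 10 rows; each row is the pose to reach, as a shift and turn from the pose measured when the call began, along the tool's axes at that moment; what a row does not reach only later rows make up. A row lasts 1/8 s, in which the tool goes at most 62.5 mm and 10.7 degrees, less where a joint would pass 70% of its speed; a pose out of reach is approached as far as the arm can. A call with a gripper value outside its range is refused whole. "grip" is the opening, from -1 (shut) to 1 (fully open), so that 0 is half open, set as the call begins (left out, the last holds). The fingers move at their own pace and stop on an object; "newtons" is the grip in N (left out, the last holds). Time passes only in rows, so rows that repeat a pose let the fingers close. It gives the time, the measured TCP pose, the force and the opening at its end, in the units of the state.
- robot.state(): the state, without advancing time (a new reading comes with each control period).
- robot.capture(name): name is "scene" or "top"; returns the picture (420x560x3 uint8, blue, green, red); there is no depth.
- robot.get_calibration(name): a dict with "camera_matrix" (3x3 intrinsics, pixels), "rvec" (rotation vector, rad) and "tvec" (3), from world to camera coordinates, as OpenCV has them. Camera axes: x right, y down, z forward; pixel columns grow to the right and rows downward; lengths in mm; the calibration is good to about 2 mm. A picture is of the moment at which its call begins. get_calibration takes no time and is no camera call.
- robot.job_done(): hands the job in, once; it reports no verdict.
The state is a dict: "time_s": time; "joints": joint angles; "qd": joint speeds; "tau": joint torques, N m; "ee_pos": TCP position; "tool_rot": TCP orientation; "ft_force": force on the tool from outside, world axes, zero at the start; "ft_torque": the same for the moment, N m; "gripper_width": finger opening in mm.
Only numpy, scipy, OpenCV 4.12 (cv2) and the standard library are available. Lean on these libraries where they do the work, as an engineer would, in place of code of your own. Each camera call takes 0.05 s, during which the arm holds its last target.

### The job

Open the slide dryer: its drawer has no handle and is locked shut by a catch hidden in a notch somewhere along the front rail. Run a fingertip along the rail to find the notch, press the catch down inside it so that the drawer springs out part of the way, then hook a fingertip behind the drawer's front panel and draw the drawer out to its stop. Grip and lift nothing, pull gently, and leave the things standing round about and on the dryer where they are.

Things in the scene. Friction and masses are not known exactly. Their poses are not given: they have to be found in the camera images.
- dryer: Slide dryer, a low white bench cabinet fixed to the table, 190 mm deep (its x), 234 wide (its y), 106 high. Origin: centre of its underside, on the table. x points from front to back (the front faces -x, to the robot), y to the left, z up. Flat hood top at z = 106 from x = -51 to 95; in front of it a lower rail, and below the rail the drawer.
- rail_mid (a point): Middle of the front rail's top (z = 92 mm); the dryer's axes. The rail is a step 44 mm deep (x = -22 to 22), 210 long (y = -105 to 105), cheeks of equal height at its ends. It is a row of five white bays, 42 mm each, at y = -84, -42, 0, 42, 84: four solid and rigid, one - a different one each time, reported nowhere, to be felt or seen - the release notch.
- catch (a joint): Catch: white plate, level floor of the notch, 8 mm below the rail's top; the notch is 42 mm long, as deep as the rail, open upward and mostly to the front. The plate is the front end of a lever and sinks nearly level. Value in rad: 0 = up, 0.1 = bottom (7 mm down); the drawer is freed at about 0.06. Spring: 2 N starts it, up to about 9 N frees the drawer and bottoms it; it rises when let go.
- tray: Drawer. Origin at the dryer's origin when shut and locked, same axes; it slides to the dryer's -x, stop at 110 mm. Once freed, a spring throws it out about 60 mm within about 1 s; then it slides against a few N of drag and stays where left. White front panel: x = -95 to -83 mm, 206 wide, z = 12 to 66, flush when shut. Behind it an empty well to x = -34, 190 wide, floor at z = 20.
- tray_edge (a point): Middle of the upper inner edge of the drawer's front panel (12 mm thick, top at z = 66 mm); the dryer's axes. With the drawer sprung out about 60 mm there are about 48 mm between this inner face and the dryer's front, where a fingertip can be put down behind the panel.
- timer: Bench timer, loose, on the left of the dryer's hood, 66 x 64 x 20 mm; origin under its middle. Leave alone.
- tube_a: Closed 50 ml tube standing to the right of the dryer, 34 mm across, 113 high; origin at its foot. Leave alone.
- tube_b: Closed 50 ml tube standing to the right of the dryer and nearer, 34 mm across, 113 high; origin at its foot. Leave alone.
- beaker: Small glass beaker near the table's front edge, 45 mm across, 59 high; origin under its middle. Leave alone.
- hemocytometer: Counting chamber slide lying at the front right, 34 x 75 x 8 mm; origin under its middle. Leave alone.
- forceps: Steel forceps lying at the front right, 9 x 128 x 9 mm, along their y; origin under their middle. Leave alone.
- marker: Capped marker pen lying at the front left, 17 x 135 x 16 mm, along its y; origin under its middle. Leave alone.

How it is judged:
By the outcome, as a careful person would: the job done as asked, in the order asked, and still so for the second after the job is handed in, with the robot touching nothing.
It also fails if it takes over 69 s, if anything falls off the work surface, if the arm or the gripper's body presses on something with over 40 N, if the wrist force passes 120 N, or if a joint passes its speed limit or range.

## Working session

There is one attempt and no reset: what is moved stays moved. The work goes in short steps, Python scripts to look and compute and a tool call to move; the robot and the scene stay as the last step left them, time stands still between calls to the robot, and variables do not carry over. Pictures are saved under pics/ and viewed, and the job is handed in when it is done.

Besides the shell and the picture viewer there is one more tool, called after "Call:" as name(argument=value, ...) on one line, values as JSON. apply_moves: Moves the arm, as the interface text tells. Its arguments: {"type":"object","properties":{"rows":{"type":"array"},"grip":{"type":"number"},"newtons":{"type":"number"}},"required":["rows"]}

```bash
mkdir -p pics; ls
python3 - <<'E'
from rig import robot
import cv2
for n in("scene","top"):
    cv2.imwrite(f"pics/{n}0.png",robot.capture(n))
    c=robot.get_calibration(n);print(n,c)
print(robot.state())
E
```

```text
pics
scene {'camera_matrix': array([[533.00657384,   0.        , 280.68361943],
       [  0.        , 533.00657384, 206.27422988],
       [  0.        ,   0.        ,   1.        ]]), 'rvec': array([ 0.59378428, -2.48450233,  1.42278455]), 'tvec': array([ 481.4025321 ,  186.71033706, 1255.50811656])}
top {'camera_matrix': array([[514.97731399,   0.        , 284.62377723],
       [  0.        , 514.97731399, 203.20607033],
       [  0.        ,   0.        ,   1.        ]]), 'rvec': array([ 2.17560935, -2.16802666,  0.14817519]), 'tvec': array([  13.88820382,  548.59107968, 1255.93314302])}
{'time_s': 0.1, 'joints': array([-1.04741566e+00,  2.55673728e-01,  1.07119902e-01, -3.90513358e-04,
       -1.42389173e+00, -2.84603722e-01]), 'qd': array([ 9.93784945e-05, -9.82330944e-04,  3.38036693e-03,  2.67535600e-03,
       -1.23511854e-03, -1.42232697e-03]), 'tau': array([-2.39902358e-03, -3.87605882e+01,  2.38474220e+01,  5.37798464e+00,
       -3.82024489e-03, -6.33593487e-06]), 'ee_pos': array([ 130.05750583, -534.07264917,  303.09283435]), 'tool_rot': array([-1.46567429e-04, -1.19076475e-01,  9.92884724e-01,  8.34151520e-04]), 'ft_force': array([ 0.49256851, -0.2749598 , -0.68688808]), 'ft_torque': array([-0.00130974, -0.03816621,  0.00901174]), 'gripper_width': 85.46150077961765}
```

View pics/scene0.png

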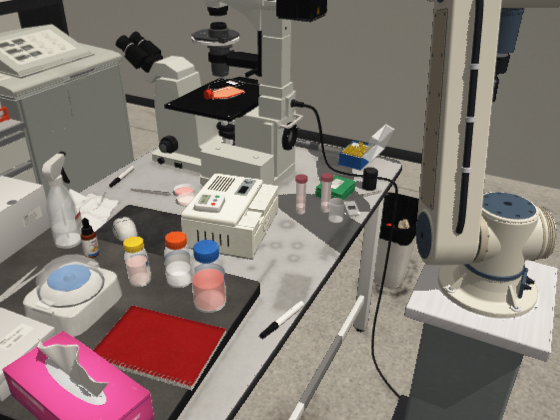

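View pics/top0.png

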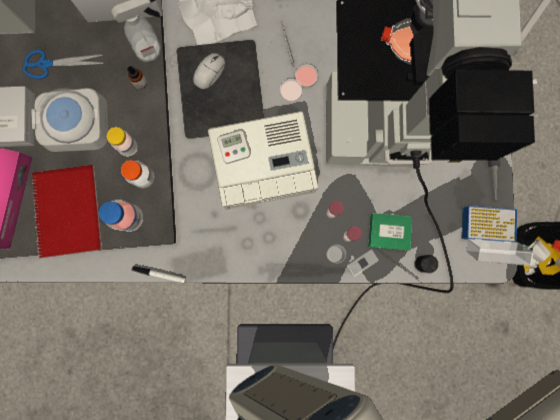

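Run:
```python
import cv2
a=cv2.imread("pics/scene0.png")[160:260,170:350];cv2.imwrite("pics/s0c.png",cv2.resize(a,None,fx=4.4,fy=4.4,interpolation=cv2.INTER_CUBIC))
a=cv2.imread("pics/top0.png")[100:280,200:420];cv2.imwrite("pics/t0c.png",cv2.resize(a,None,fx=3.3,fy=3.3,interpolation=cv2.INTER_CUBIC))
```

```text
(no output)
```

View pics/s0c.png

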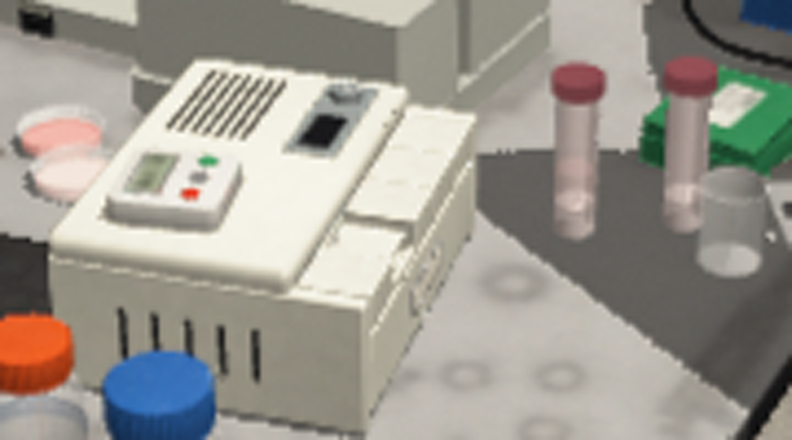

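View pics/t0c.png

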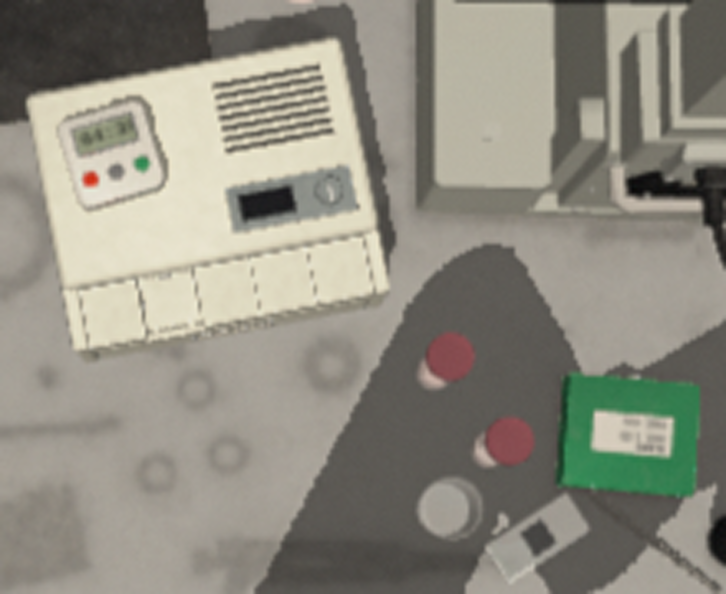

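```bash
cat > h.py <<'E'
import numpy as np,cv2
from rig import robot
from scipy.spatial.transform import Rotation as R
def proj(n,P):
    c=robot.get_calibration(n);return cv2.projectPoints(np.array(P,float).reshape(-1,1,3),c['rvec'],c['tvec'],c['camera_matrix'],None)[0].reshape(-1,2)
def unproj(n,uv,z):
    c=robot.get_calibration(n);Rm=cv2.Rodrigues(c['rvec'])[0];C=-Rm.T@c['tvec'].ravel()
    d=Rm.T@np.linalg.inv(c['camera_matrix'])@np.array([*uv,1.]);return C+d*(z-C[2])/d[2]
def D(p,pose):
    x,y,t=pose;p=np.atleast_2d(np.array(p,float));c,s=np.cos(t),np.sin(t)
    return np.c_[x+c*p[:,0]-s*p[:,1],y+s*p[:,0]+c*p[:,1],p[:,2]]
E
python3 - <<'E'
from h import *
from scipy.optimize import least_squares
T=lambda u,v:(200+u/3.3,100+v/3.3)
S=lambda u,v:(170+u/4.4,160+v/4.4)
obs=[("top",T(28,96),(95,117,106)),("top",T(343,38),(95,-117,106)),("top",T(64,289),(-51,117,92)),("top",T(75,348),(-95,117,92)),("top",T(388,290),(-95,-117,92)),
("scene",S(363,305),(-95,117,92)),("scene",S(475,118),(-95,-117,92)),("scene",S(365,432),(-95,117,0))]
def f(q):return np.concatenate([proj(n,D(p,q))[0]-uv for n,uv,p in obs])
for n,uv,p in obs: print(n,unproj(n,uv,p[2]))
r=least_squares(f,[550,-30,.2],loss='soft_l1');print(r.x,f(r.x).reshape(-1,2).round(1))
np.save("pose.npy",r.x)
for n in("scene","top"):
    im=cv2.imread(f"pics/{n}0.png");k=4 ;o=(150,100)if n=="scene" else(190,110)
    im=cv2.resize(im[o[1]:o[1]+150,o[0]:o[0]+200],None,fx=k,fy=k,interpolation=cv2.INTER_CUBIC)
    def L(*P):
        q=((proj(n,D(P,r.x))-o+.5)*k).astype(int);cv2.polylines(im,[q.reshape(-1,1,2)],False,(0,0,255),1)
    for y in(-105,-63,-21,21,63,105):L((-95,y,92),(-51,y,92))
    L((-95,117,92),(-95,-117,92),(-95,-117,0),(-95,117,0),(-95,117,92));L((-51,117,106),(-51,-117,106),(95,-117,106),(95,117,106),(-51,117,106))
    cv2.imwrite(f"pics/{n}_fit.png",im)
P=r.x
for n,uv in(("tubeA?",T(450,357)),("tubeB?",T(510,441))):print(n,unproj("top",uv,113))
print("beaker",unproj("top",T(450,508),59))
print("target",D([(-73,42,84)],P), "st",robot.state()['time_s'])
E
```

```text
top [717.10922163 199.5134075  106.        ]
top [762.19117161 -28.61279721 106.        ]
top [578.30172298 172.67031404  92.        ]
top [535.46253266 164.05507206  92.        ]
top [578.8291256  -61.72331948  92.        ]
scene [533.29729693 163.93576475  92.        ]
scene [575.59608364 -56.23586173  92.        ]
scene [537.7242733  156.48018875   0.        ]
[6.49246903e+02 6.77770319e+01 1.91606965e-01] [[-0.5 -1.3]
 [ 0.2 -1. ]
 [-0.1  0.6]
 [-0.2  0.7]
 [ 1.4  0.2]
 [-0.3  0.1]
 [ 0.6 -1.6]
 [-0.2  2.1]]
tubeA? [ 527.93508067 -103.77028039  113.        ]
tubeB? [ 468.44939549 -145.70411973  113.        ]
beaker [ 422.16022397 -109.3329864    59.        ]
target [[569.58450026  95.10653109  84.        ]] st 0.1
```

View pics/scene_fit.png

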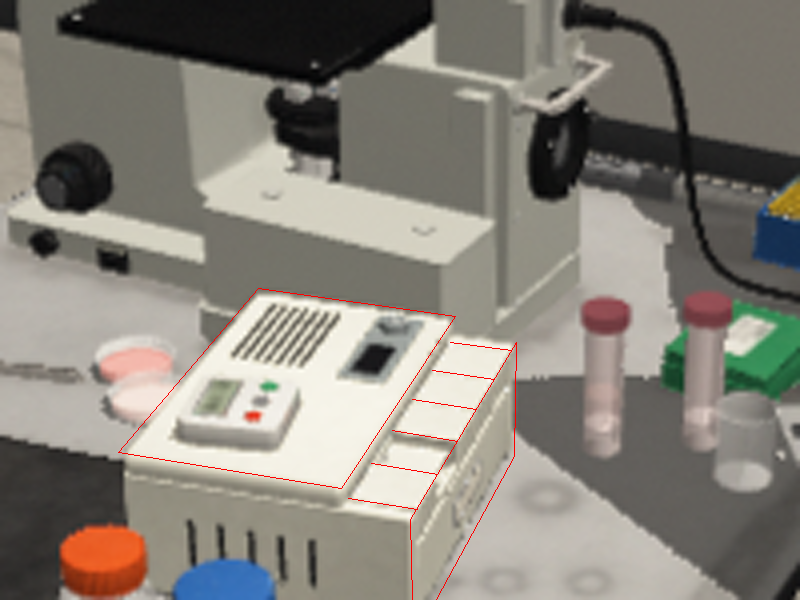

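View pics/top_fit.png

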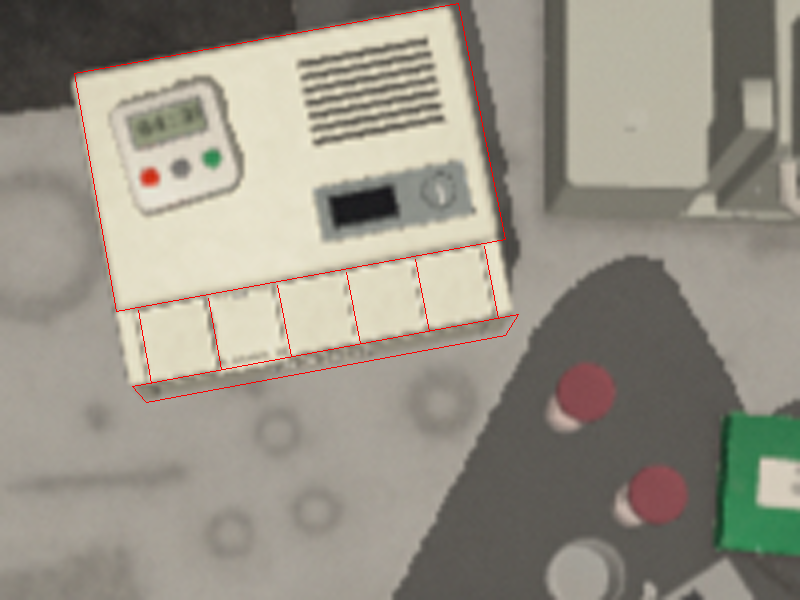

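```bash
cat >> h.py <<'E'
POSE=np.load("pose.npy")
def row(tip,L=73):
    "row to bring fingertip to dryer coords tip (mm), tool vertical & yaw aligned"
    s=robot.state();w,x,y,z=s['tool_rot'];R0=R.from_quat([x,y,z,w])
    p=D([tip],POSE)[0]+[0,0,L]
    t=POSE[2];M=np.c_[[-np.cos(t),-np.sin(t),0],[-np.sin(t),np.cos(t),0],[0,0,-1]]
    d=R0.inv().apply(p-s['ee_pos'])/10
    rv=(R0.inv()*R.from_matrix(M)).as_rotvec()/np.radians(6)
    return np.r_[d,rv].round(2).tolist()
def tip(L=73):
    s=robot.state();w,x,y,z=s['tool_rot'];p=s['ee_pos']+R.from_quat([x,y,z,w]).apply([0,0,L])
    c,sn=np.cos(POSE[2]),np.sin(POSE[2]);a=p[:2]-POSE[:2]
    return np.array([c*a[0]+sn*a[1],-sn*a[0]+c*a[1],p[2]]).round(1),s['ft_force'].round(2),round(s['time_s'],2),round(s['gripper_width'],1)
E
python3 -c "
from h import *
print(tip(),row((-73,0,150)))"
```

```text
(array([-624.3, -491.8,  230.1]), array([ 0.49, -0.27, -0.69]), 0.1, 85.5) [-57.39, 46.53, 8.08, 0.02, -0.0, 0.45]
```

Call:
apply_moves(rows=[[-5,4,0,0,0,0],[-11,9,0,0,0,0.1],[-16,13,0,0,0,0.2],[-21,17,0,0,0,0.2],[-26,21,0,0,0,0.3],[-31,25,0,0,0,0.4],[-36,29,0,0,0,0.4],[-41,33,0,0,0,0.45],[-46,37.5,0,0,0,0.45],[-50,41,0,0,0,0.45]], grip=-1, newtons=20)

```text
time_s: 1.35
ee_pos: [507.0, -33.4, 303.5]
tool_rot: [-0.0, -0.096, 0.995, 0.001]
ft_force: [0.7, -1.1, -0.4]
gripper_width: 0.0
```

```bash
python3 -c "
from h import *
print(tip(),row((-73,0,140)),robot.state()['joints'])"
```

```text
(array([-159. ,  -72.1,  230.5]), array([ 0.74, -1.14, -0.38]), 1.35, 0.0) [-8.6, 7.2, 9.06, 0.02, -0.01, 0.0] [ 0.24193016  0.1725154   0.00233155 -0.0017797  -1.40108135 -1.62044828]
```

Call:
apply_moves(rows=[[-3,2.5,1,0,0,0],[-6,5,3,0,0,0],[-8.6,7.2,5,0,0,0],[-8.6,7.2,7,0,0,0],[-8.6,7.2,9,0,0,0],[-8.6,7.2,11,0,0,0],[-8.6,7.2,11.5,0,0,0],[-8.6,7.2,11.5,0,0,0]])

```text
time_s: 2.35
ee_pos: [577.6, 53.8, 188.7]
tool_rot: [-0.001, -0.096, 0.995, 0.001]
ft_force: [-0.1, 0.3, 0.6]
gripper_width: -0.1
```

```bash
python3 -c "
from h import *
print(tip(),row((-73,0,92)))
a=robot.capture('scene')[150:260,170:350];cv2.imwrite('pics/s1.png',cv2.resize(a,None,fx=4.4,fy=4.4,interpolation=cv2.INTER_CUBIC))
a=robot.capture('top')[100:260,200:400];cv2.imwrite('pics/t1.png',cv2.resize(a,None,fx=3.7,fy=3.7,interpolation=cv2.INTER_CUBIC))"
```

```text
(array([-73.1,  -0. , 115.7]), array([-0.13,  0.26,  0.61]), 2.35, -0.1) [-0.0, 0.01, 2.37, 0.01, -0.01, 0.0]
```

View pics/s1.png

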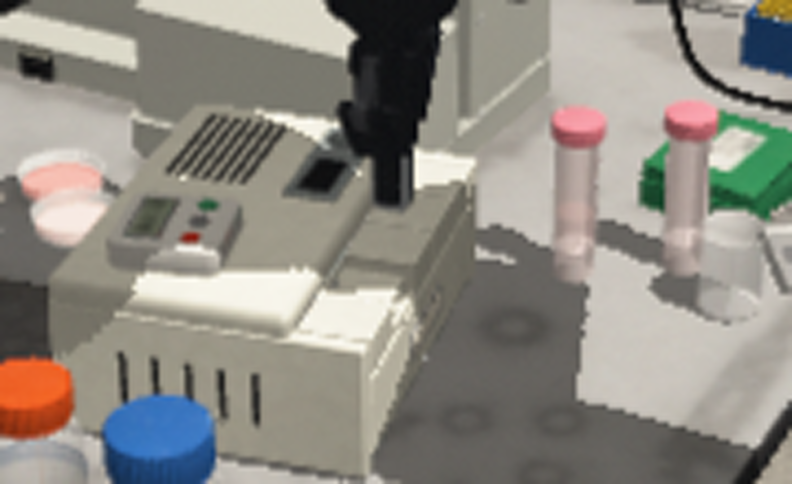

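View pics/t1.png

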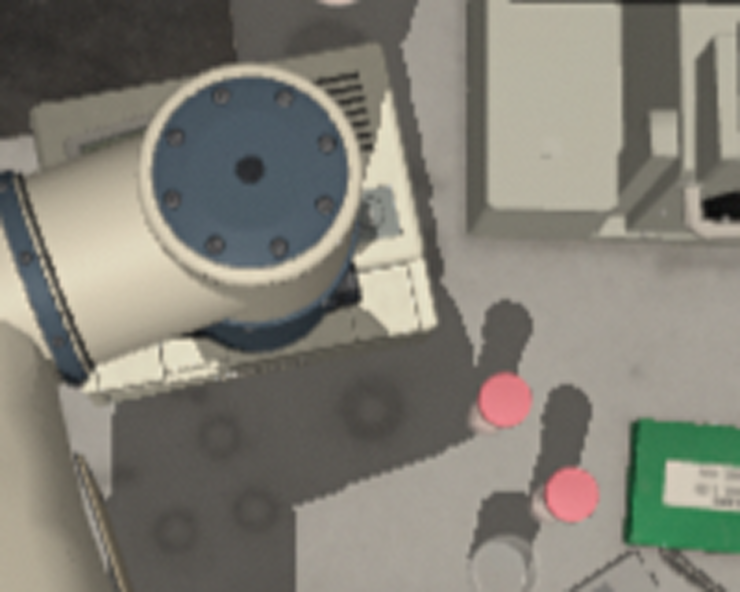

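Call:
apply_moves(rows=[[0,0,0.8,0,0,0],[0,0,1.5,0,0,0],[0,0,1.9,0,0,0],[0,0,2.1,0,0,0],[0,0,2.2,0,0,0],[0,0,2.3,0,0,0],[0,0,2.4,0,0,0],[0,0,2.4,0,0,0]])

```text
time_s: 3.45
ee_pos: [578.0, 53.9, 165.5]
tool_rot: [0.0, -0.096, 0.995, 0.001]
ft_force: [0.2, -0.0, -0.4]
gripper_width: -0.1
```

```bash
python3 -c "
from h import *
print(tip())"
```

```text
(array([-72.5,   0.1,  92.5]), array([ 0.2 , -0.05, -0.44]), 3.45, -0.1)
```

Call:
apply_moves(rows=[[0,0,0.1,0,0,0],[0,0,0.1,0,0,0],[0,0,0.2,0,0,0],[0,0,0.2,0,0,0]])

```text
time_s: 3.95
ee_pos: [578.1, 54.0, 164.7]
tool_rot: [0.001, -0.096, 0.995, 0.001]
ft_force: [-2.0, 0.6, 7.6]
gripper_width: 0.3
```

```bash
python3 -c "
from h import *
print(tip())"
```

```text
(array([-72.3,   0.1,  91.7]), array([-1.99,  0.57,  7.65]), 3.95, 0.3)
```

Call:
apply_moves(rows=[[0,0,-0.05,0,0,0],[0,0.6,-0.05,0,0,0],[0,1.2,-0.05,0,0,0],[0,1.8,-0.05,0,0,0],[0,2.4,-0.05,0,0,0],[0,3.0,-0.05,0,0,0],[0,3.6,-0.05,0,0,0],[0,4.0,-0.05,0,0,0],[0,4.2,-0.05,0,0,0],[0,4.2,-0.05,0,0,0]])

```text
time_s: 5.2
ee_pos: [570.0, 95.2, 165.3]
tool_rot: [0.001, -0.096, 0.995, 0.001]
ft_force: [-0.6, 0.2, -1.1]
gripper_width: -0.0
```

```bash
python3 -c "
from h import *
print(tip(),row((-73,42,84)))"
```

```text
(array([-72.4,  42.1,  92.3]), array([-0.59,  0.24, -1.07]), 5.2, -0.0) [0.05, -0.0, 0.83, 0.01, 0.02, 0.01]
```

Call:
apply_moves(rows=[[0,0,0.2,0,0,0],[0,0,0.4,0,0,0],[0,0,0.6,0,0,0],[0,0,0.7,0,0,0],[0,0,0.8,0,0,0],[0,0,0.9,0,0,0],[0,0,0.9,0,0,0]])

```text
time_s: 6.08
ee_pos: [570.1, 95.3, 156.7]
tool_rot: [0.001, -0.096, 0.995, 0.001]
ft_force: [-1.7, -0.4, 3.4]
gripper_width: -0.3
```

```bash
python3 -c "
from h import *
print(tip(),row((-73,42,84)))"
```

```text
(array([-72.3,  42.1,  83.7]), array([-1.66, -0.42,  3.42]), 6.08, -0.3) [0.05, -0.01, -0.03, 0.01, 0.02, 0.01]
```

In the notch, on the sprung plate (3.4 N at 83.7 mm). Now I press it to about 77.5 mm.

Call:
apply_moves(rows=[[0,0,0.1,0,0,0],[0,0,0.2,0,0,0],[0,0,0.3,0,0,0],[0,0,0.4,0,0,0],[0,0,0.5,0,0,0],[0,0,0.6,0,0,0],[0,0,0.6,0,0,0],[0,0,0.6,0,0,0]])

```text
time_s: 7.08
ee_pos: [569.9, 95.2, 150.7]
tool_rot: [0.001, -0.096, 0.995, 0.001]
ft_force: [-3.0, 0.5, 3.8]
gripper_width: -0.3
```

```bash
python3 -c "
from h import *
print(tip())
cv2.imwrite('pics/s2.png',robot.capture('scene'));cv2.imwrite('pics/t2.png',robot.capture('top'))"
```

```text
(array([-72.5,  42.1,  77.7]), array([-2.97,  0.54,  3.75]), 7.08, -0.3)
```

View pics/s2.png

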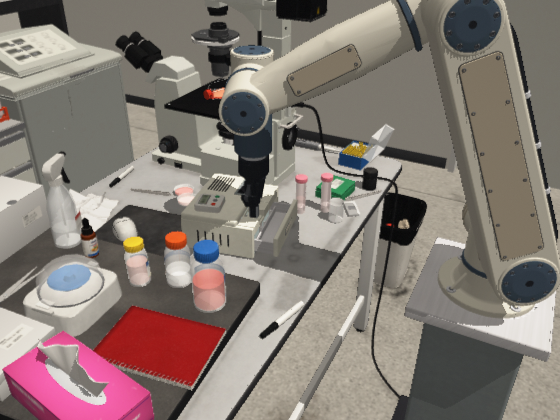

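View pics/t2.png

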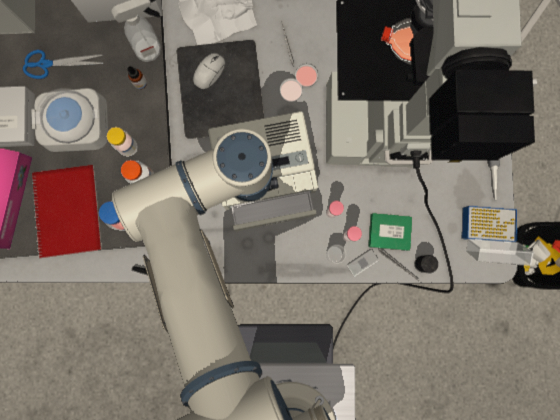

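Call:
apply_moves(rows=[[0,0,-0.5,0,0,0],[0,0,-1.2,0,0,0],[0,0,-2.2,0,0,0],[0,0,-3.2,0,0,0],[1.5,-1,-3.4,0,0,0],[3,-2.5,-3.4,0,0,0],[4.5,-4.2,-3.4,0,0,0],[4.5,-4.2,-3.4,0,0,0]])

```text
time_s: 8.18
ee_pos: [532.6, 43.6, 184.7]
tool_rot: [0.001, -0.095, 0.995, 0.001]
ft_force: [-0.3, -0.0, -0.3]
gripper_width: -0.1
```

Run:
```python
from h import *
print(tip())
for n,o in(('scene',(180,170)),('top',(200,120))):
    a=robot.capture(n)[o[1]:o[1]+140,o[0]:o[0]+180];im=cv2.resize(a,None,fx=4.3,fy=4.3,interpolation=cv2.INTER_CUBIC)
    for e,c in((50,(0,0,255)),(60,(0,160,0)),(70,(255,0,0))):
      for x in (-95,-83):
        q=((proj(n,D([(x-e,103,66),(x-e,-103,66)],POSE))-o+.5)*4.3).astype(int);cv2.line(im,tuple(map(int,q[0])),tuple(map(int,q[1])),c,1)
    cv2.imwrite(f'pics/{n}3.png',im)
```

```text
(array([-119. ,   -1.4,  111.7]), array([-0.34, -0.  , -0.28]), 8.18, -0.1)
```

View pics/scene3.png

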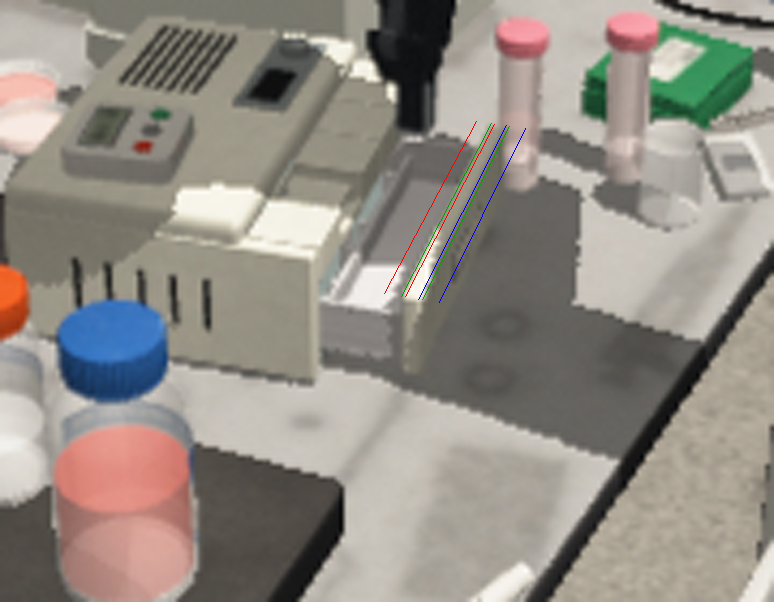

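View pics/top3.png

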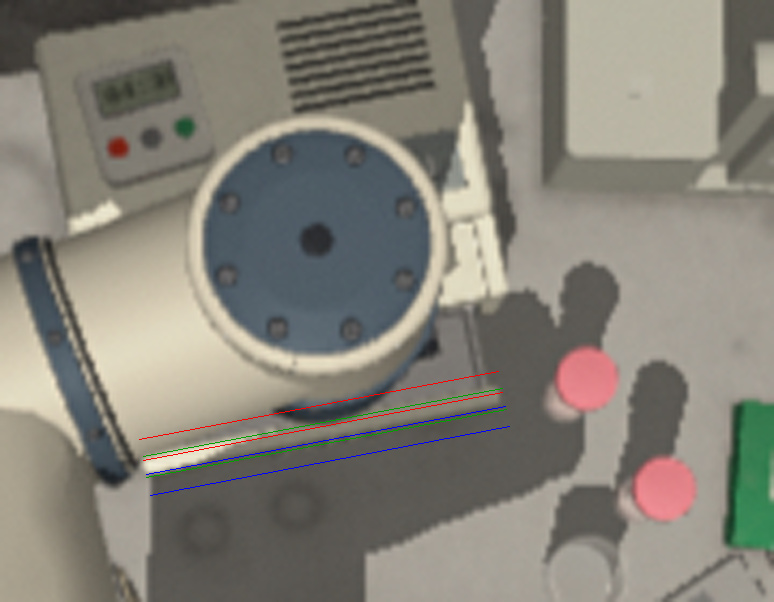

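Call:
apply_moves(rows=[[0,0.1,-0.2,0,0,0],[0,0.1,1,0,0,0],[0,0.1,2,0,0,0],[0,0.1,3,0,0,0],[0,0.1,4,0,0,0],[0,0.1,5,0,0,0],[0,0.1,6,0,0,0],[0,0.1,6.5,0,0,0],[0,0.1,6.5,0,0,0]])

```text
time_s: 9.4
ee_pos: [533.4, 45.8, 119.4]
tool_rot: [0.001, -0.096, 0.995, 0.001]
ft_force: [0.0, -0.1, -0.1]
gripper_width: 0.2
```

```bash
python3 -c "
from h import *
print(tip(),row((-190,0,46)))"
```

```text
(array([-117.8,    0.6,   46.4]), array([ 0.03, -0.09, -0.07]), 9.4, 0.2) [7.21, -0.05, 0.03, 0.01, 0.02, 0.0]
```

Call:
apply_moves(rows=[[0.5,0,0,0,0,0],[1.0,0,0,0,0,0],[1.3,0,0,0,0,0],[1.6,0,0,0,0,0],[1.9,0,0,0,0,0],[2.3,0,0,0,0,0],[2.7,0,0,0,0,0],[3.1,0,0,0,0,0],[3.5,0,0,0,0,0],[3.9,0,0,0,0,0]])

```text
time_s: 10.65
ee_pos: [494.9, 38.3, 119.4]
tool_rot: [0.001, -0.096, 0.995, 0.001]
ft_force: [1.8, 0.3, 0.9]
gripper_width: -0.1
```

```bash
python3 -c "
from h import *
print(tip(),row((-182,0,46)))"
```

```text
(array([-157. ,    0.6,   46.4]), array([1.78, 0.27, 0.92]), 10.65, -0.1) [2.49, -0.05, 0.03, 0.01, 0.02, 0.0]
```

Call:
apply_moves(rows=[[0.4,0,0,0,0,0],[0.8,0,0,0,0,0],[1.2,0,0,0,0,0],[1.5,0,0,0,0,0],[1.8,0,0,0,0,0],[2.0,0,0,0,0,0],[2.2,0,0,0,0,0],[2.3,0,0,0,0,0],[2.3,0,0,0,0,0]])

```text
time_s: 11.78
ee_pos: [472.0, 33.9, 119.1]
tool_rot: [0.0, -0.096, 0.995, 0.001]
ft_force: [0.4, -0.8, 0.9]
gripper_width: 0.1
```

```bash
python3 -c "
from h import *
print(tip(),row((-182,0,46)))"
```

```text
(array([-180.4,    0.6,   46.1]), array([ 0.44, -0.77,  0.95]), 11.78, 0.1) [0.15, -0.05, 0.01, 0.01, 0.01, 0.0]
```

Now I creep to the stop, watching for the force rise.

Call:
apply_moves(rows=[[0.1,0,0,0,0,0],[0.1,0,0,0,0,0],[0.2,0,0,0,0,0],[0.2,0,0,0,0,0]])

```text
time_s: 12.28
ee_pos: [471.6, 34.0, 119.4]
tool_rot: [0.002, -0.096, 0.995, 0.001]
ft_force: [8.0, -0.5, -5.9]
gripper_width: 0.2
```

```bash
python3 -c "
from h import *
print(tip())"
```

```text
(array([-180.5,    0.8,   46.4]), array([ 8.02, -0.5 , -5.86]), 12.28, 0.2)
```

Call:
apply_moves(rows=[[0.2,0,0,0,0,0],[0.3,0,0,0,0,0],[0.3,0,0,0,0,0]])

```text
time_s: 12.65
ee_pos: [471.2, 34.2, 119.9]
tool_rot: [0.005, -0.096, 0.995, 0.001]
ft_force: [10.6, -0.9, -8.0]
gripper_width: -0.3
```

```bash
python3 -c "
from h import *
print(tip())"
```

```text
(array([-180.4,    1.1,   46.9]), array([10.62, -0.91, -8.02]), 12.65, -0.3)
```

Firm stop (no advance, force rising). Back off off the panel, lift clear, and check.

Call:
apply_moves(rows=[[-0.3,0,0,0,0,0],[-0.7,0,0,0,0,0],[-1.2,0,0,0,0,0],[-1.2,0,-1.5,0,0,0],[-1.2,0,-4,0,0,0],[-1.2,0,-7,0,0,0],[-1.2,0,-11,0,0,0],[-1.2,0,-15,0,0,0],[-1.2,0,-17,0,0,0],[-1.2,0,-17,0,0,0]])

```text
time_s: 13.9
ee_pos: [481.8, 36.0, 291.4]
tool_rot: [0.007, -0.096, 0.995, 0.002]
ft_force: [0.1, -0.5, -0.8]
gripper_width: 0.1
```

Run:
```python
from h import *
print(tip())
for n,o in(('scene',(180,170)),('top',(200,120))):
    a=robot.capture(n);cv2.imwrite(f'pics/{n}4f.png',a)
    a=a[o[1]:o[1]+140,o[0]:o[0]+180];im=cv2.resize(a,None,fx=4.3,fy=4.3,interpolation=cv2.INTER_CUBIC)
    for e,c in((100,(0,0,255)),(110,(0,160,0))):
      for x in (-95,-83):
        q=((proj(n,D([(x-e,103,66),(x-e,-103,66)],POSE))-o+.5)*4.3).astype(int);cv2.line(im,tuple(map(int,q[0])),tuple(map(int,q[1])),c,1)
    cv2.imwrite(f'pics/{n}4.png',im)
```

```text
(array([-169.5,    0.9,  218.4]), array([ 0.09, -0.45, -0.78]), 13.9, 0.1)
```

View pics/scene4.png

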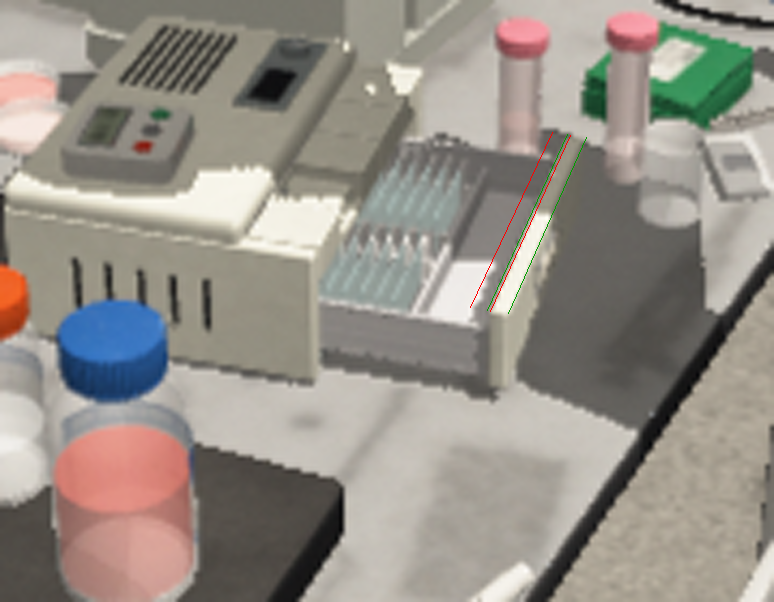

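View pics/top4f.png

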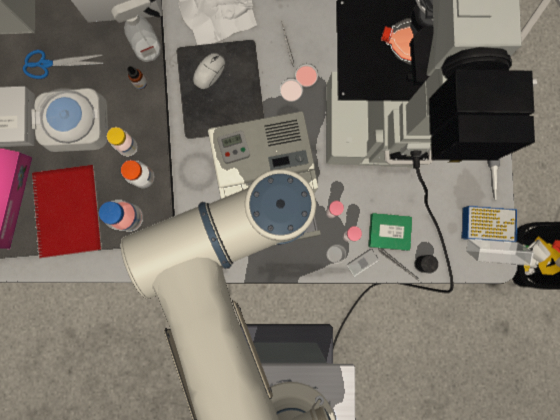

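```bash
python3 -c "
from rig import robot
print(robot.job_done())"
```

```text
the job is handed in; nothing more can be done
None
```

The drawer is open to its stop, and the job was handed in at about 14 s of the 69 s allowed.

- **Finding the notch:** In the pictures the second bay from the left (y = +42) looked like the notch. A shut fingertip pressed on the middle bay met a rigid top at 92 mm. Slid along the rail to y = +42, it lost contact, then met the sprung plate at about 84 mm.
- **Releasing the catch:** I pressed the plate to about 77.7 mm. The pictures showed the drawer sprung out about 60 mm.
- **Drawing it out:** I hooked the fingertip behind the front panel and pulled slowly, with only a few newtons of drag. At the stop the finger no longer advanced, and the force rose to about 11 N along the pull (about 13 N in all).
- **Last checks:** With the finger lifted well clear, the panel's top edge lay on the 110 mm line in the scene picture. The timer, tubes, beaker and counting chamber looked unmoved. In the last top picture the arm hid the marker, and I did not compare the forceps closely.
- **Small disagreement:** At the stop the fingertip read x = -180.5 mm where I expected -182. That is within the error of my pose fit.

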